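# Turn the upper leaf of the socket case

## Task

The black socket case lies open on the bench with two aluminium leaves stacked over its socket half. With the fingertips alone, hook the upper leaf up by its tab and turn it gently over the spine until it lies flat on the empty lid half, so that the bits clipped to the lower leaf are bared, then come clear. Do not pinch the leaf between the fingers, leave the lower leaf lying down, keep the case flat in its place, and leave the other things on the bench alone.

Things in the scene. Friction and masses are not known exactly. Their poses are not given: they have to be found in the camera images.
- socket_case: black hex socket case lying open and loose on the bench, 1.8 kg, 200 mm long (its x, along the spine) and 252 mm across (its y). Origin at the middle of the underside, under the spine; z up. The socket half (42 mm high, covered by the two leaves) lies on its -y side, the empty lid half (50 mm high) on its +y side. At yaw 0 its axes are the world's; it is turned by up to 0.4 rad either way. Its outer long edges lie at y = -126 and +126 mm
- spine (a point): point on the hinge axis of the upper leaf, middle of the spine: on the case at x = 0, y = 0, 52 mm above its underside. The axis runs along the case's x
- upper_leaf (a joint): angle of the upper leaf (rad) about the spine: 0 = flat on the socket half (-y side), 1.57 = upright, 3.14 = flat on the lid half (+y side), a hard stop at both. Flat aluminium plate 4 mm thick, 188 mm along the spine, centred on its hinge axis and reaching 119 mm from it; a tab at its free edge reaches to 150 mm. 0.12 kg. The hinge is stiff (0.13 N m) so that the leaf stays wherever it is left, 0 to 0.35 rad at the start; 1 to 2 N at the tab turns it
- upper_leaf_tab (a point): middle of the upper leaf's tab, half-way through its thickness; moves with the leaf. The tab is 50 mm wide along the spine, centred 60 mm towards the case's +x end, and sticks out 31 mm from the leaf's edge, 24 mm beyond the case's long side, with 50 mm of free air under it when the leaf lies flat. The point is 132 mm from the hinge axis; the tab ends at 150 mm
- lower_leaf (a joint): angle of the lower leaf, same sense; 0 = flat. A like plate under the upper one, its hinge axis 44 mm above the case's underside, with hex bits clipped on top, equally stiff hinge
- lower_leaf_tab (a point): middle of the lower leaf's tab, same size, 60 mm towards the case's -x end, 132 mm from its hinge axis; 44 mm above the bench
- funnel: green plastic funnel, mouth down, 110 mm wide, 130 mm high; bystander; origin at its underside
- clamp: chrome exhaust clamp, ring 56 mm across with bolted ears, 18 mm high; bystander lying beyond the case's lid half; origin at its underside
- lens: white plastic tail light lens, 75 x 130 x 35 mm; bystander; origin at its underside
- socket_a: loose hex socket, 22 mm across, 30 mm high, standing beside the far end of the case; bystander; origin at its underside
- socket_b: loose hex socket, 28 mm across, 30 mm high, standing beside the far end of the case; bystander; origin at its underside
- screwdriver: screwdriver lying on the bench; bystander; origin at its underside
- wrench: wrench lying flat on the bench; bystander; origin at its underside
- grease_jar: closed jar, 68 mm across, 75 mm high; bystander; origin at its underside

How it is judged:
On the way, in this order (a step that is already met when the one before it is completed fails the run):
1. the upper leaf has been raised to upright (value of joint upper_leaf above 1.4 rad), for 0.1 s.
2. the upper leaf lies flat on the lid half (value of joint upper_leaf above 3.05 rad), for 0.2 s.
At the end, for the whole second after the job is handed in: The upper leaf lies on the lid half within 0.09 rad of flat (joint above 3.05) and still, the lower leaf is down (below 0.1 rad), the case is flat on the bench within 30 mm of where it was, and every other thing is within 30 mm of where it was (value of joint upper_leaf above 3.05 rad and velocity of joint upper_leaf below 0.05 rad/s and value of joint lower_leaf below 0.1 rad and distance of each of socket_case, funnel, clamp, lens, socket_a, socket_b, screwdriver, wrench, grease_jar from where it was at the start of the episode below 0.03 m and angle between socket_case's own z axis and vertical below 0.03 rad); the robot touches nothing.
It fails at once if the case is lifted, tipped or dragged more than 30 mm (height (world z) of socket_case above 0.012 m or angle between socket_case's own z axis and vertical above 0.08 rad or distance of socket_case from where it was at the start of the episode above 0.03 m).
It fails at once if the lower leaf is lifted (more than 0.25 rad) (value of joint lower_leaf above 0.25 rad).
It fails at once if the upper leaf is squeezed or pressed hard (more than 40 N) (contact force between the fingers and upper_leaf above 40 N).
It fails at once if the upper leaf's tab is pinched (it is between the finger pads, with over 8 N on it) (contact force between the fingers and upper_leaf above 8 N and x of the grasp point in the frame of upper_leaf_tab between -0.035 and 0.035 m and y of the grasp point in the frame of upper_leaf_tab between -0.018 and 0.05 m and z of the grasp point in the frame of upper_leaf_tab between -0.004 and 0.004 m).
It fails at once if another thing is moved more than 30 mm (distance of any of funnel, clamp, lens, socket_a, socket_b, screwdriver, wrench, grease_jar from where it was at the start of the episode above 0.03 m).
It also fails if it takes over 48 s, if anything falls off the work surface, if the arm or the gripper's body presses on something with over 40 N, if the wrist force passes 120 N, or if a joint passes its speed limit or range.

## Robot

A 6-joint arm with a two-finger parallel gripper is mounted at the origin on the work surface. World frame = base frame: x ahead of the robot, y to its left, z up, the work surface at z = 0. Lengths are in m, angles in rad, forces in N, time in s.
With the tool pointing down it reaches from about 0.375 to 0.9 m from the base axis. Payload 3.1 kg.
Tool frame: the origin (TCP) lies at the very end of the fingers, on their centre line; the grasp point (between the pads) lies 19 mm behind it; x points along the fingers, y is the direction in which the jaws open and shut, and the axes are right-handed (so a half turn about x gives the same grasp; the last joint's range is limited). The gripper opens to 87 mm and grips with 3 to 60 N. Pads are 19 mm wide; open, the fingers measure 117 mm over their backs; the gripper's body (75 mm by 190 mm) begins 51 mm behind the grasp point.
Start: joints at [1.069, 0.527, 1.433, -0, 1.181, -0.178], TCP at [0.199, 0.593, 0.223] pointing down, gripper open.
Joint ranges: [-3.08, 3.08], [-0.75, 2.2], [0.22, 2.44], [-1.43, 4.57], [0, 2.65], [-2.85, 2.85]. Speed limits (rad/s): [2.79, 2.79, 3.14, 3.14, 3.14, 3.14].

## Interface

Orientations are given as a unit quaternion [x, y, z, w].
In Python, from rig import robot gives the robot as it stands.
- The arm moves only by the tool carry_out, never from a script. Its argument "commands" is a list that holds one entry, the list of rows, each a list of 5 numbers: the opening, from 0 (shut) to 1 (fully open), then the shift along the tool's x, y, z in mm, then the turn about the tool's x in degrees. In form: [[[hand, x, y, z, twist], ...]]. A call has 1 to 8 rows; each row shifts and turns the pose as measured when the row begins, along the tool's axes as they then stand; what a row does not reach is not made up. A row lasts 1/12 s, in which the tool goes at most 41.7 mm and 7.16 degrees, less where a joint would pass 70% of its speed; a pose out of reach is approached as far as the arm can. A call with a gripper value outside its range is refused whole. The fingers move at their own pace and stop on an object; "force" is the grip in N (left out, the last holds). Time passes only in rows, so rows that do not move let the fingers close. It gives the time, the measured TCP pose, the force and the opening at its end, in the units of the state.
- robot.get_obs(): the state, without advancing time (a new reading comes with each control period).
- robot.camera(name): name is "scene" or "top"; returns the picture (384x512x3 uint8, red, green, blue); there is no depth.
- robot.camera_model(name): a dict with "fx", "fy", "cx", "cy" (pixels), "R" (3x3) and "t" (3): a world point X has camera coordinates R X + t. Camera axes: x right, y down, z forward; pixel columns grow to the right and rows downward; lengths in m; the calibration is good to about 2 mm. A picture is of the moment at which its call begins. camera_model takes no time and is no camera call.
- robot.hand_in(): hands the job in, once; it reports no verdict.
The state is a dict: "time": time; "q": joint angles; "joint_velocities": joint speeds; "joint_torque": joint torques, N m; "position": TCP position; "tool_rot": TCP orientation; "ft_force": force on the tool from outside, world axes, zero at the start; "moment": the same for the moment, N m; "grip_width": finger opening in m.
Only numpy, scipy, OpenCV 4.12 (cv2) and the standard library are available. Lean on these libraries where they do the work, as an engineer would, in place of code of your own. Each camera call takes 0.05 s, during which the arm holds its last target. There are 200 camera calls.

## Working session

There is one attempt and no reset: what is moved stays moved. The work goes in short steps, Python scripts to look and compute and a tool call to move; the robot and the scene stay as the last step left them, time stands still between calls to the robot, and variables do not carry over. Pictures are saved under pics/ and viewed, on a budget of 10 in all, crops included, one or two more only if the job needs it, and the job is handed in when it is done.

Besides the shell and the picture viewer there is one more tool, called after "Request:" as a command line: name --argument value ..., lists and objects as JSON in quotes. carry_out: Moves the arm, as the interface text tells. Its arguments: {"type":"object","properties":{"commands":{"type":"array"},"force":{"type":"number"}},"required":["commands"]}

```bash
mkdir -p pics
python3 - <<'E'
from rig import robot
import cv2,numpy as np
for n in("top","scene"):
    im=robot.camera(n); cv2.imwrite(f"pics/{n}0.png",cv2.resize(im[:,:,::-1],(800,600),interpolation=cv2.INTER_CUBIC))
    m=robot.camera_model(n); print(n,m)
print(robot.get_obs())
E
```

```text
top {'fx': 417.4139688652507, 'fy': 417.4139688652507, 'cx': 250.3667664995966, 'cy': 188.78070110707336, 'R': array([[ 0.02698634, -0.99963271, -0.00248528],
       [-0.99575921, -0.02666287, -0.08804939],
       [ 0.08795078,  0.00485087, -0.99611301]]), 't': array([2.75645889e-04, 5.06656768e-01, 1.12018126e+00])}
scene {'fx': 367.83620704373243, 'fy': 367.83620704373243, 'cx': 250.52439516544342, 'cy': 193.15108153052938, 'R': array([[-0.61376738,  0.78946598,  0.00575113],
       [ 0.47977537,  0.37876497, -0.79142447],
       [-0.62698102, -0.48299127, -0.61123991]]), 't': array([ 0.33009729, -0.21363013,  1.46131008])}
{'time': 0.1, 'q': array([ 1.06851699e+00,  5.28377772e-01,  1.43378553e+00, -4.66917476e-05,
        1.18146120e+00, -1.78485704e-01]), 'joint_velocities': array([ 0.00018953, -0.00238795, -0.00197737,  0.00092235, -0.00028867,
       -0.0008295 ]), 'joint_torque': array([-1.39234503e-04, -4.40985310e+01, -1.77148372e+01,  6.34444971e-02,
        5.33520570e-02, -1.88569339e-05]), 'position': array([0.19849371, 0.59191837, 0.22166311]), 'tool_rot': array([ 0.1132904 ,  0.69808625, -0.11465489,  0.69763538]), 'ft_force': array([ 0.28919571, -0.66261366,  0.1514486 ]), 'moment': array([-0.02156737,  0.02027457,  0.00229902]), 'grip_width': 0.08707205544980322}
```

View pics/top0.png

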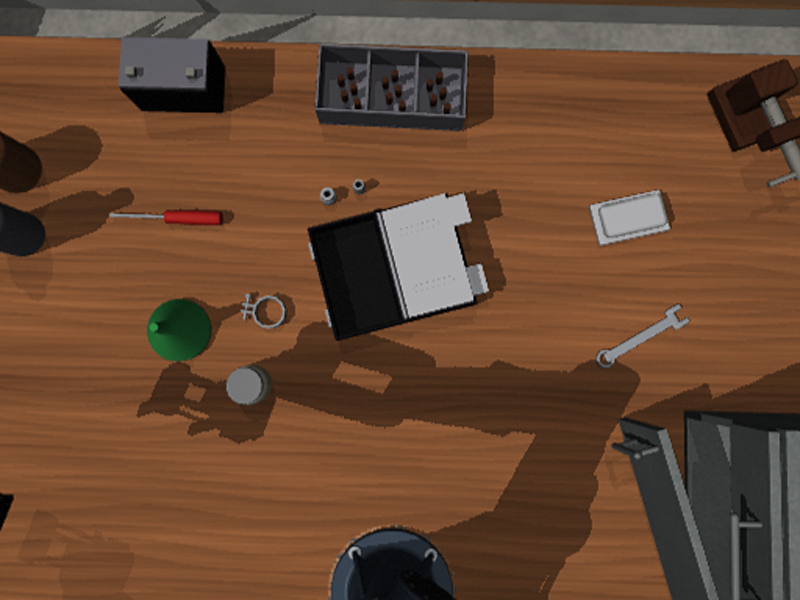

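View pics/scene0.png

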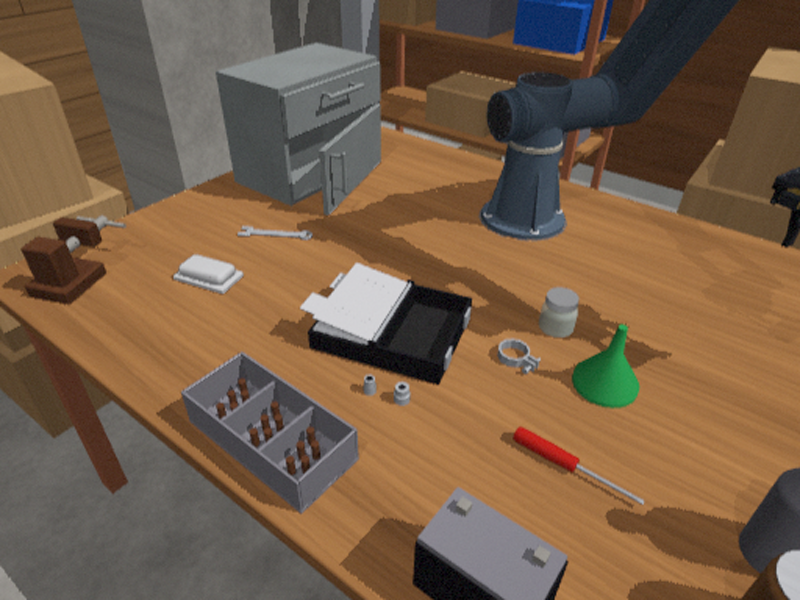

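The top view shows the case with the lid half on the left at (308–404, 210–339). The upper leaf's tab is at (460,208) and the lower leaf's tab at (480,280). In the scene view the upper tab is at (315,305) and the leaf is slightly raised. I'll take zoomed crops for corner points.

Run:
```python
import cv2,numpy as np
from rig import robot
a=robot.camera("top")[110:230,190:330,::-1]; b=robot.camera("scene")[155:255,185:310,::-1]
a=cv2.resize(a,None,fx=4,fy=4,interpolation=cv2.INTER_CUBIC);b=cv2.resize(b,None,fx=5,fy=5,interpolation=cv2.INTER_CUBIC)
cv2.imwrite("pics/ca.png",a);cv2.imwrite("pics/cb.png",b)
```

```text
(no output)
```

View pics/ca.png

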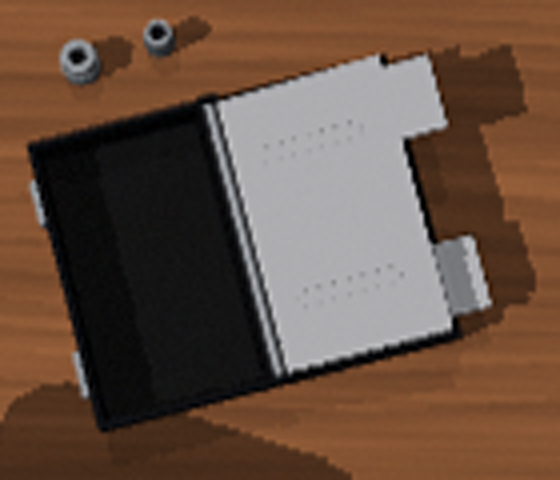

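View pics/cb.png

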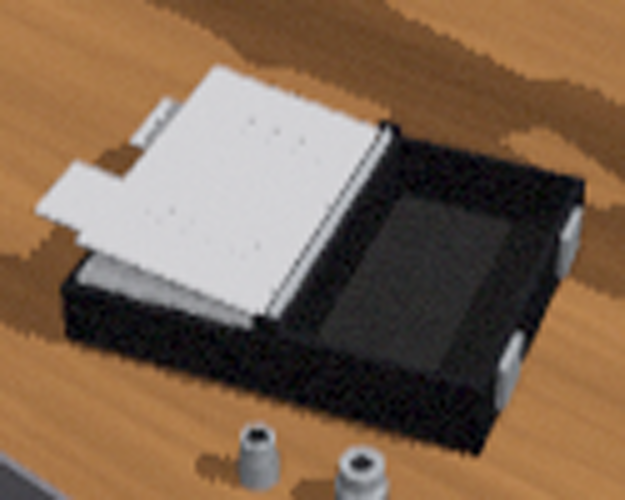

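Crop A shows the lid's outer corners at (30,146) and (104,430), and the upper tab's end corners at (432,56) and (446,127). Crop B shows the leaf clearly raised, with its tab end at (37,210)–(78,162). I'll fit the case pose and leaf angle to both views.

```bash
cat > h.py <<'E'
from rig import robot
import numpy as np
from scipy.optimize import least_squares
from scipy.spatial.transform import Rotation as Ro
def proj(n,X):
    m=robot.camera_model(n);c=m["R"]@X+m["t"];return np.array([m["fx"]*c[0]/c[2]+m["cx"],m["fy"]*c[1]/c[2]+m["cy"]])
def leaf(x,r,a,h=.002): # point on leaf at distance r, height h over midplane, case frame
    return np.array([x,-r*np.cos(a)+h*np.sin(a),.052+r*np.sin(a)+h*np.cos(a)])
def world(p,P): c,s=np.cos(p[2]),np.sin(p[2]);return np.array([p[0]+c*P[0]-s*P[1],p[1]+s*P[0]+c*P[1],P[2]])
E
python3 - <<'E'
from h import *
C=[("t",30,146,.1,.126,.05),("t",104,430,-.1,.126,.05),("s",488,388,.1,.126,.05),("s",583,180,-.1,.126,.05),("s",68,335,.1,-.126,0),("s",65,290,.1,-.126,.042)]
L=[("t",382,57,.094,.119),("t",432,56,.085,.15),("t",446,127,.035,.15),("t",455,329,-.094,.119),("s",78,240,.094,.119),("s",37,210,.085,.15),("s",78,162,.035,.15),("s",218,66,-.094,.119)]
px=lambda k,u,v: np.array([190+u/4,110+v/4]) if k=="t" else np.array([185+u/5,155+v/5])
N={"t":"top","s":"scene"}
def f(p):
    r=[proj(N[c[0]],world(p,np.array(c[3:])))-px(*c[:3]) for c in C]
    r+=[proj(N[l[0]],world(p,leaf(l[3],l[4],p[3])))-px(*l[:3]) for l in L]
    return np.concatenate(r)
s=least_squares(f,[.55,0,.2,.2]);print(s.x,np.abs(s.fun).round(1).reshape(-1,2).tolist())
p=s.x
for n,P in dict(tab=leaf(.06,.132,p[3]),tabend=leaf(.06,.15,p[3]),ltab=np.array([-.06,-.132,.044]),spine=np.array([0,0,.052])).items(): print(n,world(p,P).round(3))
o=robot.get_obs();print(Ro.from_quat(o["tool_rot"]).as_matrix().round(3))
E
```

```text
[0.55339623 0.01391847 0.28361054 0.14760181] [[1.3, 0.1], [1.5, 1.1], [0.9, 0.2], [0.3, 1.2], [0.5, 0.3], [1.1, 1.7], [0.9, 0.0], [1.2, 0.2], [0.3, 0.5], [0.4, 0.3], [0.8, 0.2], [0.9, 0.1], [0.8, 0.1], [1.0, 0.1]]
tab [ 0.647 -0.094  0.073]
tabend [ 0.652 -0.111  0.076]
ltab [ 0.533 -0.13   0.044]
spine [0.553 0.014 0.052]
[[-0.001  0.318  0.948]
 [-0.001  0.948 -0.318]
 [-1.    -0.001 -0.   ]]
```

Request:
carry_out --commands '[[[0, 0, 0, 0, -7], [0, 0, 0, 0, -7], [0, 0, 0, 0, -7], [0, 0, 0, 0, -7], [0, 0, 0, 0, -7]]]' --force 5

```text
time: 0.62
position: [0.1981, 0.5912, 0.2203]
tool_rot: [-0.108, 0.7, 0.106, 0.698]
ft_force: [-0.6, 0.5, -0.0]
grip_width: 0.0616
```

```bash
cat >> h.py <<'E'
P=np.array([0.5534,0.0139,0.2836])
def report(*targets): # case-frame mm targets -> tool shift mm
    o=robot.get_obs();M=Ro.from_quat(o["tool_rot"]).as_matrix();c,s=np.cos(P[2]),np.sin(P[2]);W=np.array([[c,-s,0],[s,c,0],[0,0,1]])
    print("t",round(o["time"],2),"case-frame TCP",(W.T@(o["position"]-[P[0],P[1],0])*1e3).round(1),"F case",(W.T@o["ft_force"]).round(1),"grip",round(o["grip_width"],4))
    print("tool axes in case frame\n",(W.T@M).round(3).tolist(),"q",o["q"].round(2))
    for t in targets: print(t,"shift",(M.T@(world(P,np.array(t)/1e3)-o["position"])*1e3).round(1))
E
python3 -c "
from h import *
report([60,-175,160],[60,-175,60])"
```

```text
t 0.62 case-frame TCP [-179.6  653.7  220.3] F case [-0.4  0.6 -0. ] grip 0.0616
tool axes in case frame
 [[-0.003, -0.02, 1.0], [-0.003, 1.0, 0.02], [-1.0, -0.003, -0.003]] q [ 1.07  0.53  1.44  0.    1.18 -0.81]
[60, -175, 160] shift [  62.2 -833.1  223.4]
[60, -175, 60] shift [ 162.2 -832.7  223.7]
```

Request:
carry_out --commands '[[[0, 0, -40, 10.7, 0], [0, 0, -40, 10.7, 0], [0, 0, -40, 10.7, 0], [0, 0, -40, 10.7, 0], [0, 0, -40, 10.7, 0], [0, 0, -40, 10.7, 0], [0, 0, -40, 10.7, 0], [0, 0, -40, 10.7, 0]]]'

```text
time: 1.28
position: [0.3762, 0.3146, 0.2185]
tool_rot: [-0.114, 0.698, 0.115, 0.697]
ft_force: [0.8, 0.4, 1.4]
grip_width: 0.0082
```

Request:
carry_out --commands '[[[0, 0, -40, 10.7, 0], [0, 0, -40, 10.7, 0], [0, 0, -40, 10.7, 0], [0, 0, -40, 10.7, 0], [0, 0, -40, 10.7, 0], [0, 0, -40, 10.7, 0], [0, 0, -40, 10.7, 0], [0, 0, -40, 10.7, 0]]]'

```text
time: 1.95
position: [0.5577, 0.0347, 0.218]
tool_rot: [-0.113, 0.698, 0.115, 0.698]
ft_force: [0.9, 0.9, -0.3]
grip_width: 0.0006
```

```bash
python3 -c "
from h import *
report([60,-175,160],[60,-175,60])"
```

```text
t 1.95 case-frame TCP [  9.9  18.8 218. ] F case [ 1.1  0.6 -0.3] grip 0.0006
tool axes in case frame
 [[-0.001, -0.04, 0.999], [0.003, 0.999, 0.04], [-1.0, 0.003, -0.0]] q [-0.14  0.44  1.6   0.    1.09 -2.04]
[60, -175, 160] shift [  57.3 -195.8   42.2]
[60, -175, 60] shift [ 157.3 -196.2   42.3]
```

Request:
carry_out --commands '[[[0, 0, -38, 8, 0], [0, 0, -38, 8, 0], [0, 0, -38, 8, 0], [0, 0, -38, 8, 0], [0, 0, -38, 8, 0], [0, 0, -10, 0, 0], [0, 25, 0, 0, 0], [0, 25, 0, 0, 0]]]'

```text
time: 2.62
position: [0.6712, -0.1654, 0.1702]
tool_rot: [-0.113, 0.694, 0.107, 0.703]
ft_force: [0.1, 0.9, 0.8]
grip_width: 0.0005
```

```bash
python3 -c "
from h import *
report([60,-178,60])"
```

```text
t 2.62 case-frame TCP [  62.9 -205.1  170.2] F case [0.3 0.9 0.8] grip 0.0005
tool axes in case frame
 [[0.013, -0.029, 1.0], [-0.01, 1.0, 0.029], [-1.0, -0.01, 0.013]] q [-0.4   0.67  1.31  0.    1.14 -2.29]
[60, -178, 60] shift [109.9  28.3  -3.5]
```

Request:
carry_out --commands '[[[0, 35, 5, 0, 0], [0, 35, 5, 0, 0], [0, 30, 5, -3, 0], [0, 10, 5, 0, 0], [0, 0, 5, 0, 0], [0, 0, 0, 0, 0]]]'

```text
time: 3.12
position: [0.6577, -0.1417, 0.0493]
tool_rot: [-0.11, 0.697, 0.108, 0.701]
ft_force: [-1.1, -0.1, 0.8]
grip_width: 0.0005
```

```bash
python3 -c "
from h import *
report([60,-165,62])
import cv2
a=robot.camera('top')[110:230,190:330,::-1]; b=robot.camera('scene')[125:245,165:305,::-1]
cv2.imwrite('pics/d.png',np.hstack([cv2.resize(x,(392,336),interpolation=cv2.INTER_CUBIC) for x in(a,b)]))"
```

```text
t 3.12 case-frame TCP [  56.6 -178.5   49.3] F case [-1.1  0.2  0.8] grip 0.0005
tool axes in case frame
 [[0.005, -0.025, 1.0], [-0.003, 1.0, 0.025], [-1.0, -0.003, 0.005]] q [-0.38  0.8   1.43  0.    0.91 -2.26]
[60, -165, 62] shift [-12.7  13.4   3.8]
```

View pics/d.png

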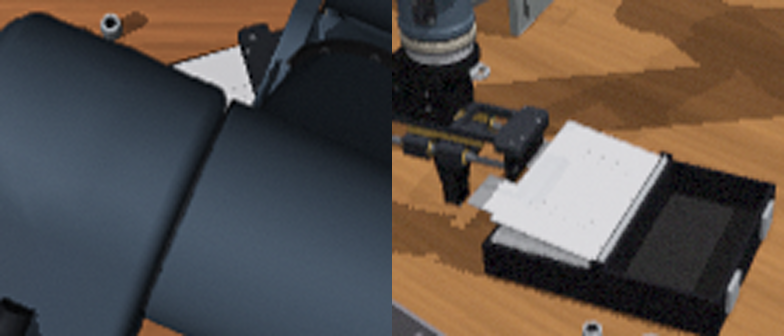

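The right panel shows the shut fingertips at (455,195), just outside the tab's end at (480,195). Everything else is clear. Next I'll edge in until there is contact.

Request:
carry_out --commands '[[[0, 0, 5, 3, 0], [0, 0, 4, 0, 0], [0, 0, 3, 0, 0], [0, 0, 0, 0, 0]]]'

```text
time: 3.55
position: [0.6628, -0.1312, 0.0567]
tool_rot: [-0.112, 0.692, 0.105, 0.705]
ft_force: [-0.3, -0.0, -0.1]
grip_width: 0.0005
```

Request:
carry_out --commands '[[[0, 0, 3, 0, 0], [0, 0, 3, 0, 0], [0, 0, 0, 0, 0]]]'

```text
time: 3.8
position: [0.6621, -0.1252, 0.0588]
tool_rot: [-0.113, 0.691, 0.104, 0.707]
ft_force: [-0.3, 0.1, -0.5]
grip_width: 0.0006
```

```bash
python3 -c "
from h import *
report()"
```

```text
t 3.8 case-frame TCP [  65.4 -164.    58.8] F case [-0.2  0.2 -0.5] grip 0.0006
tool axes in case frame
 [[0.02, -0.025, 0.999], [-0.015, 1.0, 0.025], [-1.0, -0.016, 0.02]] q [-0.35  0.78  1.44 -0.    0.9  -2.23]
```

Request:
carry_out --commands '[[[0, 2, 3, -1, 0], [0, 2, 3, -1, 0], [0, 2, 2, 0, 0]]]'

```text
time: 4.05
position: [0.6594, -0.1204, 0.0536]
tool_rot: [-0.115, 0.689, 0.103, 0.708]
ft_force: [0.3, -9.8, 1.9]
grip_width: 0.0005
```

Request:
carry_out --commands '[[[0, 1, 2, 0, 0], [0, 1, 2, 0, 0]]]'

```text
time: 4.22
position: [0.6596, -0.121, 0.052]
tool_rot: [-0.119, 0.688, 0.1, 0.709]
ft_force: [0.2, -4.2, 0.9]
grip_width: 0.0003
```

Contact made at 4–10 N. Now I lift along the arc with a slight inward bias.

Request:
carry_out --commands '[[[0, -3, 2, 0, 0], [0, -5, 2, 0, 0], [0, -6, 2.5, 0, 0], [0, -6, 2.5, 0, 0]]]'

```text
time: 4.55
position: [0.6584, -0.1171, 0.0716]
tool_rot: [-0.121, 0.687, 0.097, 0.71]
ft_force: [1.3, -4.9, 0.1]
grip_width: 0.0006
```

```bash
python3 -c "
from h import *
report()
import cv2
b=robot.camera('scene')[115:245,165:305,::-1]
cv2.imwrite('pics/e.png',cv2.resize(b,None,fx=4,fy=4,interpolation=cv2.INTER_CUBIC))"
```

```text
t 4.55 case-frame TCP [  64.2 -155.1   71.6] F case [-0.1 -5.1  0.1] grip 0.0006
tool axes in case frame
 [[0.028, -0.026, 0.999], [-0.038, 0.999, 0.027], [-0.999, -0.039, 0.027]] q [-0.34  0.75  1.46 -0.02  0.88 -2.2 ]
```

View pics/e.png

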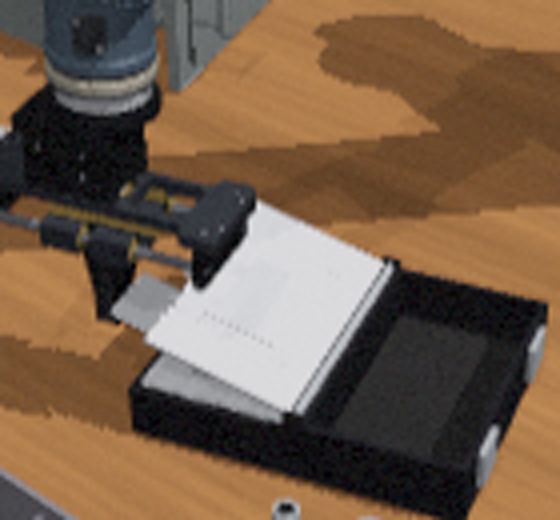

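The crop shows the tips touching the tab's end at (115,310), and the leaf's free corner is at (147,343). I'll track the leaf angle from that corner.

```bash
python3 -c "
from h import *
for a in np.arange(.1,1.5,.1): print(round(a,2),proj('scene',world(P,leaf(.094,.119,a))).round(1), 'tabend',(leaf(.06,.15,a,-.002)*1e3).round(0))"
```

```text
0.1 [199.7 204.3] tabend [  60. -149.   65.]
0.2 [200.  201.2] tabend [  60. -147.   80.]
0.3 [200.6 198.2] tabend [  60. -144.   94.]
0.4 [201.7 195.4] tabend [  60. -139.  109.]
0.5 [203.2 192.8] tabend [  60. -133.  122.]
0.6 [205.  190.4] tabend [  60. -125.  135.]
0.7 [207.2 188.2] tabend [  60. -116.  147.]
0.8 [209.8 186.3] tabend [  60. -106.  158.]
0.9 [212.7 184.8] tabend [ 60. -95. 168.]
1.0 [215.9 183.5] tabend [ 60. -83. 177.]
1.1 [219.4 182.6] tabend [ 60. -70. 185.]
1.2 [223.2 182.1] tabend [ 60. -56. 191.]
1.3 [227.1 181.9] tabend [ 60. -42. 196.]
1.4 [231.3 182.2] tabend [ 60. -27. 199.]
```

Request:
carry_out --commands '[[[0, -6, 3, -1, 0], [0, -6, 3, 0, 0], [0, -6, 3, 0, 0], [0, -6, 3, 0, 0]]]'

```text
time: 4.93
position: [0.6556, -0.1067, 0.0993]
tool_rot: [-0.123, 0.684, 0.095, 0.713]
ft_force: [2.4, -3.6, 0.4]
grip_width: 0.0004
```

```bash
python3 -c "
from h import *
report()
import cv2
b=robot.camera('scene')[115:245,165:305,::-1]
cv2.imwrite('pics/f.png',cv2.resize(b,None,fx=4,fy=4,interpolation=cv2.INTER_CUBIC))"
```

```text
t 4.93 case-frame TCP [  64.4 -144.4   99.3] F case [ 1.3 -4.1  0.4] grip 0.0004
tool axes in case frame
 [[0.035, -0.025, 0.999], [-0.045, 0.999, 0.027], [-0.998, -0.046, 0.034]] q [-0.32  0.71  1.47 -0.02  0.91 -2.19]
```

View pics/f.png

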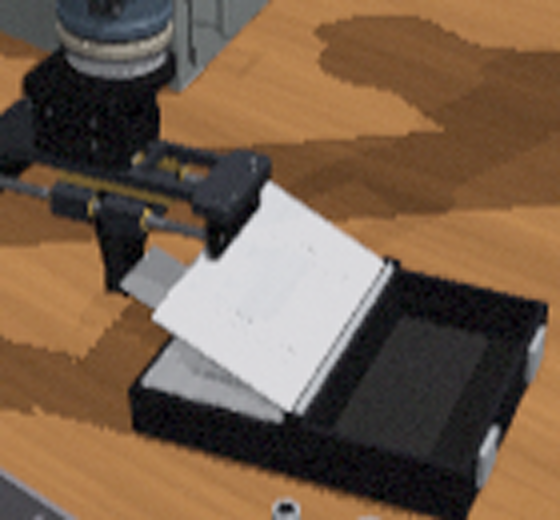

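The corner is now at (155,315), so the leaf is at about 0.45 rad and the lower leaf is still down. I'll continue along the arc.

Request:
carry_out --commands '[[[0, -7, 4, 0, 0], [0, -8, 4, 0, 0], [0, -8, 5, 0, 0], [0, -8, 6, 0, 0], [0, -8, 7, 0, 0], [0, -7, 8, 0, 0], [0, -7, 9, 0, 0], [0, -6, 9, 0, 0]]]'

```text
time: 5.65
position: [0.6375, -0.0491, 0.1625]
tool_rot: [-0.122, 0.682, 0.095, 0.715]
ft_force: [2.0, -1.3, 1.5]
grip_width: 0.0003
```

```bash
python3 -c "
from h import *
report()
import cv2
b=robot.camera('scene')[95:245,165:315,::-1]
cv2.imwrite('pics/g.png',cv2.resize(b,None,fx=3.5,fy=3.5,interpolation=cv2.INTER_CUBIC))"
```

```text
t 5.65 case-frame TCP [ 63.1 -84.  162.5] F case [ 1.6 -1.8  1.5] grip 0.0003
tool axes in case frame
 [[0.041, -0.024, 0.999], [-0.044, 0.999, 0.026], [-0.998, -0.045, 0.04]] q [-0.24  0.6   1.5  -0.02  0.99 -2.11]
```

View pics/g.png

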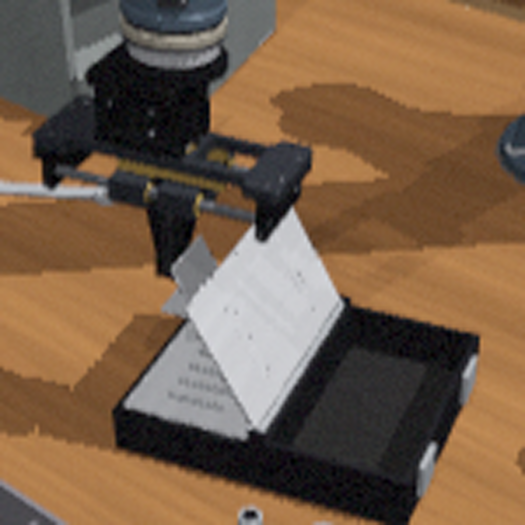

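The leaf is at about 1.1 rad, with its corner at (190,290). The bits are bared and the lower leaf is down. I'll push to upright and slightly past.

Request:
carry_out --commands '[[[0, -6, 9, 0, 0], [0, -5, 9, 0, 0], [0, -4, 9, 0, 0], [0, -3, 9, 0, 0], [0, -2, 9, 0, 0], [0, -1, 9, 0, 0], [0, 0, 9, 0, 0], [0, 0, 9, 0, 0]]]'

```text
time: 6.37
position: [0.6068, 0.031, 0.1813]
tool_rot: [-0.121, 0.685, 0.098, 0.711]
ft_force: [0.8, -1.5, -0.5]
grip_width: 0.0005
```

```bash
python3 -c "
from h import *
report([60,20,180])"
```

```text
t 6.37 case-frame TCP [ 56.1   1.5 181.3] F case [ 0.4 -1.7 -0.5] grip 0.0005
tool axes in case frame
 [[0.032, -0.027, 0.999], [-0.038, 0.999, 0.028], [-0.999, -0.038, 0.031]] q [-0.12  0.54  1.55 -0.03  1.01 -1.99]
[60, 20, 180] shift [ 0.8 18.4  4.4]
```

Request:
carry_out --commands '[[[0, 0, 9, 1, 0], [0, 1, 9, 1, 0], [0, 3, 9, 1, 0], [0, 4, 9, 0, 0], [0, 4, 9, 0, 0], [0, 5, 9, 0, 0], [0, 5, 8, 0, 0], [0, 6, 8, 0, 0]]]'

```text
time: 7.03
position: [0.5853, 0.1058, 0.1471]
tool_rot: [-0.121, 0.687, 0.098, 0.71]
ft_force: [0.2, -0.4, 0.7]
grip_width: 0.0003
```

```bash
python3 -c "
from h import *
report([60,77,150],[60,104,120])
import cv2
b=robot.camera('scene')[75:245,165:335,::-1]
cv2.imwrite('pics/i.png',cv2.resize(b,None,fx=3.2,fy=3.2,interpolation=cv2.INTER_CUBIC))"
```

```text
t 7.03 case-frame TCP [ 56.4  79.3 147.1] F case [ 0.1 -0.5  0.7] grip 0.0003
tool axes in case frame
 [[0.028, -0.028, 0.999], [-0.036, 0.999, 0.029], [-0.999, -0.037, 0.027]] q [ 0.01  0.57  1.61 -0.03  0.93 -1.86]
[60, 77, 150] shift [-2.7 -2.5  3.7]
[60, 104, 120] shift [26.3 25.5  3.6]
```

View pics/i.png

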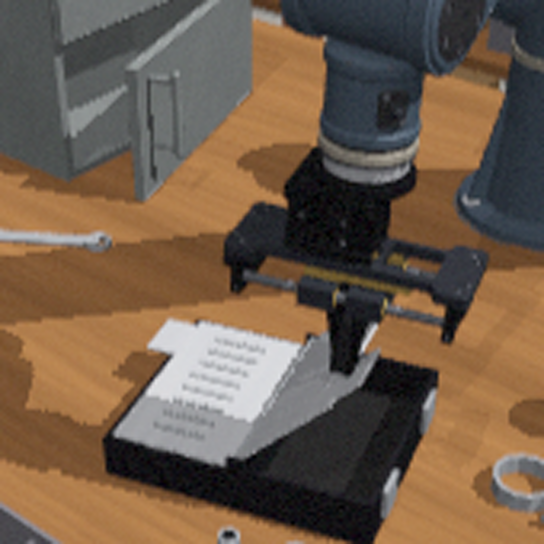

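The leaf leans over the lid at about 2.3 rad, with the tips on its face at (350,350), and the lower leaf lies flat. Next I push it down.

Request:
carry_out --commands '[[[0, 7, 7, 0, 0], [0, 8, 7, 0, 0], [0, 9, 7, 0, 0], [0, 9, 6, 0, 0], [0, 9, 6, 0, 0], [0, 9, 5, 0, 0], [0, 9, 5, 0, 0], [0, 8, 3, 0, 0]]]'

```text
time: 7.75
position: [0.5701, 0.1537, 0.0686]
tool_rot: [-0.12, 0.688, 0.099, 0.708]
ft_force: [0.2, -0.7, 0.1]
grip_width: 0.0006
```

```bash
python3 -c "
from h import *
report([60,130,60],[60,130,54])"
```

```text
t 7.75 case-frame TCP [ 55.1 129.5  68.6] F case [-0.  -0.7  0.1] grip 0.0006
tool axes in case frame
 [[0.024, -0.028, 0.999], [-0.033, 0.999, 0.029], [-0.999, -0.034, 0.023]] q [ 0.09  0.69  1.66 -0.04  0.77 -1.77]
[60, 130, 60] shift [8.7 0.6 4.7]
[60, 130, 54] shift [14.7  0.8  4.5]
```

Request:
carry_out --commands '[[[0, 5, -1, 1, 0], [0, 4, 0, 0, 0], [0, 3, 0, 0, 0], [0, 2, 0, 0, 0]]]'

```text
time: 8.08
position: [0.5705, 0.1536, 0.054]
tool_rot: [-0.12, 0.69, 0.1, 0.707]
ft_force: [-6.6, 0.6, 29.9]
grip_width: 0.0006
```

Request:
carry_out --commands '[[[0, 2, 0, 0, 0], [0, 2, 0, 0, 0], [0, 2, 0, 0, 0]]]'

```text
time: 8.33
position: [0.5704, 0.1536, 0.0543]
tool_rot: [-0.119, 0.69, 0.099, 0.707]
ft_force: [-4.2, 1.1, 11.0]
grip_width: 0.0006
```

The leaf is against its stop at z = 54 mm, as expected. Now I lift straight up and clear.

Request:
carry_out --commands '[[[0, -5, 0, 0, 0], [0, -20, 0, 0, 0], [0, -35, 0, 0, 0], [0, -38, 0, 0, 0], [0, -38, 0, 0, 0], [0, -10, 25, 0, 0], [0, 0, 35, -20, 0], [0, 0, 35, -20, 0]]]'

```text
time: 9.0
position: [0.5093, 0.2309, 0.2069]
tool_rot: [-0.115, 0.685, 0.094, 0.714]
ft_force: [0.1, 1.2, 0.3]
grip_width: 0.0008
```

Request:
carry_out --commands '[[[0, 0, 35, -15, 0], [0, 0, 35, -15, 0], [0, 0, 35, -15, 0], [0, 0, 35, -10, 0], [0, 0, 20, 0, 0], [0, 0, 0, 0, 0], [0, 0, 0, 0, 0]]]'

```text
time: 9.58
position: [0.4027, 0.3763, 0.2032]
tool_rot: [-0.114, 0.682, 0.096, 0.716]
ft_force: [0.6, -0.9, -0.7]
grip_width: 0.0003
```

```bash
python3 -c "
from h import *
report()
import cv2
b=robot.camera('scene')[115:275,165:375,::-1];a=robot.camera('top')[:,:,::-1][80:290,60:340]
print([proj('scene',world(P,leaf(x,r,3.14,-.002))).round(1).tolist() for x,r in((.094,.119),(.085,.15),(.035,.15),(-.094,.119))])
cv2.imwrite('pics/j.png',np.hstack([cv2.resize(b,(460,350),interpolation=cv2.INTER_CUBIC),cv2.resize(a,(340,350))]));cv2.imwrite('pics/jraw.png',robot.camera('scene')[:,:,::-1])"
```

```text
t 9.58 case-frame TCP [-43.3 390.1 203.2] F case [ 0.3 -1.  -0.7] grip 0.0003
tool axes in case frame
 [[0.045, -0.013, 0.999], [-0.032, 0.999, 0.015], [-0.998, -0.033, 0.045]] q [ 0.57  0.44  1.66 -0.05  1.01 -1.27]
[[280.0, 229.1], [292.2, 229.9], [297.5, 218.2], [299.3, 189.3]]
```

View pics/j.png

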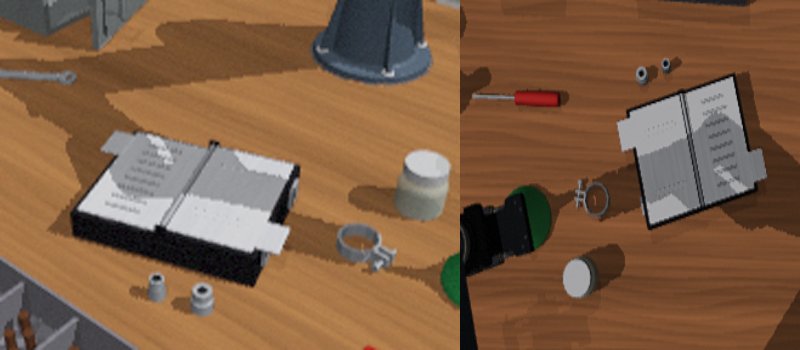

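The upper leaf lies flat on the lid. Its tab end is at raw pixels of about (291.5,231) and (297.4,219), against (292.2,229.9) and (297.5,218.2) predicted for a flat leaf. The lower leaf is down, the bits are bared, the bystanders are in place, and the gripper is clear.

```bash
python3 -c "
from rig import robot
print(robot.hand_in())"
```

```text
the job is handed in; nothing more can be done
None
```

The upper leaf is turned over and lies flat on the lid half, the bits on the lower leaf are bared, and the job was handed in at about 9.7 s. No verdict was reported.

- **How it was done:** The tool could only point straight down, so the fingertips never got under the tab. I raised the leaf by pressing the shut tips against the tab's outer end and lifting along its arc, mostly by friction. I then pushed it past upright, pressed it down on the lid and lifted clear. It was never pinched.
- **Leaf flat:** The fingers met the flat leaf at 54 mm, the height expected. In the last scene picture the tab's end is within about 1 px (roughly 3 mm) of where a flat leaf would put it, or about 0.02 rad.
- **Everything else:** In that picture the lower leaf is down, the case shows no visible shift, and the things in view are in place. The lens and part of the wrench were outside the final crops; the arm went nowhere near them. The gripper is clear at 0.20 m, with only noise (about 1 N) on the force sensor.
- **Highest forces:** The largest reading was about 30 N, on the final press-down, which is close to the 40 N limit. First contact with the tab read about 10 N. I only read forces at the end of each move, so brief higher peaks in between would not show.

The tool also drifted up to about 0.05 rad off vertical, with no visible effect.

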